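# Seat the proud printing block and lock the forme

## Robot

A 6-joint arm with a two-finger parallel gripper is mounted at the origin on the work surface. World frame = base frame: x ahead of the robot, y to its left, z up, the work surface at z = 0. Lengths are in m, angles in rad, forces in N, time in s.
With the tool pointing down it reaches from about 0.35 to 0.975 m from the base axis. Payload 4.9 kg.
Tool frame: the origin (TCP) lies at the very end of the fingers, on their centre line; the grasp point (between the pads) lies manip.grip_point_offset behind it (manip.grip_point_offset is the distance from the TCP to the grasp point, in m); z points along the fingers, y is the direction in which the jaws open and shut (so a half turn about z gives the same grasp; the last joint's range is limited). The gripper opens to 85 mm and grips with 20 to 120 N. Pads are 22 mm wide; open, the fingers measure 114 mm over their backs; the gripper's body (76 mm by 85 mm) begins 54 mm behind the grasp point. The pads swing forward as they close: fully open they stand 13 mm farther back than shut.
Start: joints at [1.223, 0.053, 1.613, -0, 1.476, -0.119], TCP at [0.142, 0.609, 0.231] pointing down, gripper open.
Joint ranges: [-3.01, 3.01], [-1.01, 2.22], [0.06, 2.58], [-1.02, 4.17], [0.09, 2.62], [-3.14, 3.14]. Speed limits (rad/s): [2.57, 2.57, 3.14, 3.14, 3.14, 3.14].

## Interface

Orientations are given as a unit quaternion [w, x, y, z].
In Python, from plant import status, grab_frame, camera_params, ticket, boxes_of, outline_of, manip gives the robot as it stands. The module is installed in compiled form; this text tells all that it offers.
- The arm moves only by the tool play_rows, never from a script. Its argument "deltas" is a list of rows, each a list of 2 entries, a list of its own where there are three numbers: the shift along the world's x, y, z in m, then the turn about the world's z in rad. A call has 1 to 5 rows; each row is the pose to reach, as a shift and turn from the pose commanded when the call began; what a row does not reach only later rows make up. A row lasts 1/8 s, in which the tool goes at most 62.5 mm and 10.7 degrees, less where a joint would pass 70% of its speed; a pose out of reach is approached as far as the arm can. A call with a gripper value outside its range is refused whole. "grip" is the opening, from -1 (shut) to 1 (fully open), set as the call begins (left out, the last holds). The fingers move at their own pace and stop on an object; the grip force is fixed at half the most. Time passes only in rows, so rows that repeat a pose let the fingers close. It gives the time, the measured TCP pose, the force and the opening at its end, in the units of the state.
- status.state(): the state, without advancing time (a new reading comes with each control period).
- grab_frame(name): name is "scene" or "top" or "wrist"; returns (picture, depth): 384x512x3 uint8, blue, green, red; 384x512 float32, m along the optical axis (not along the pixel's ray), 0 where there is no reading.
- camera_params(name): a dict with "mtx" (3x3 intrinsics, pixels), "distortion" ([k1, k2, p1, p2, k3] as OpenCV has them; the pictures are not rectified), "world_from_camera" (4x4, takes a point from camera to world coordinates). Camera axes: x right, y up, looking along -z (the intrinsics and any distortion apply to the point x, -y, -z); pixel columns grow to the right and rows downward; lengths in m; the calibration is good to about 2 mm. A picture is of the moment at which its call begins: read the wrist's pose just before it. camera_params takes no time and is no camera call; for the wrist camera it gives the pose at the moment of the call.
- ticket.job_done(): hands the job in, once; it reports no verdict.
Trained networks look in the newest picture that a camera, given by its name, has taken for a name from the list of things; names that differ only in an ending like _2 or _b are one class to them, and where a whole thing is asked for, a point or a joint stands for the part that bears it (a point fixed in the world has none). Each returns a list of dicts, best first, with "confidence" (0 to 1); they miss things now and then, are a little off and sometimes report something else, mostly with a low value. They report only what shows in the picture. A call takes as long as a camera call. They do not tell look-alikes from the thing itself.
- boxes_of(camera, name): "box" ([left, top, right, bottom] in pixels, round what is visible of it).
- outline_of(camera, name): "region" (384x512 bool, what is visible of it) and "box" ([left, top, right, bottom] in pixels, round what is visible of it).
The state is a dict: "time": time; "joint_pos": joint angles; "joint_vel": joint speeds; "joint_efforts": joint torques, N m; "tool_pos": TCP position; "tool_rot": TCP orientation; "contact_force": force on the tool from outside, world axes, zero at the start; "ft_torque": the same for the moment, N m; "gripper_width": opening from 0.0 (shut) to 1.0 (fully open).
Only numpy, scipy, OpenCV 4.12 (cv2) and the standard library are available. Lean on these libraries where they do the work, as an engineer would, in place of code of your own. Each camera call takes 0.05 s, during which the arm holds its last target.

## Task

The red printing block stands proud of the other three in the frame: press it gently down with the fingertips until it is fully home and flush with them, then push the yellow tab of the lock with the fingertips all the way to the end of its track on the robot's left, and withdraw. Do not touch the blue, green and black blocks, which are inked, pull the red block up or press or squeeze anything hard, and leave the ink jar, ink can and wooden planer where they stand.

Things in the scene. Friction and masses are not known exactly. Their poses are not given: they have to be found in the camera images.
- forme: Fixed printing forme: white stone slab (400 x 460 x 20 mm) under a dark steel frame (top at 38 mm height) with four blocks in a row. Origin on the table under the middle of the row; z up, y along the row, x across it towards the wide rail with the lock. Block places: x = 0, y = -114, -38, 38, 114 mm; which block is where varies. Wooden spacers between them end at 34 mm height.
- red_block (a joint): How far the red block has been pushed down, m: it starts between 0 and 0.004 (standing 10 to 6 mm proud) and 0.010 is fully home on the stone, against a firm stop, its face flush with the others at 43 mm above the table. It moves only straight up and down; a drag of about 4 N holds it wherever it is left.
- red_top (a point): Centre of the top face of the red block: wooden block with a red face bearing a pale disc, 70 mm along the forme's x, 56 mm along its y, 23 mm high; 20 mm from the neighbouring blocks, 11 mm from the frame's end rails. Axes as the forme's.
- blue_block: Inked block, blue face with three pale bars, 70 x 56 x 23 mm, fixed, top 43 mm above the table; origin at the centre of its underside. Must not be touched.
- green_block: Inked block, green face with a pale diamond, same size and height, fixed; origin at the centre of its underside. Must not be touched.
- black_block: Inked block, black face with a pale cross, same size and height, fixed; origin at the centre of its underside. Must not be touched.
- lock (a joint): Travel of the lock along its track in the forme's +y direction, m: it starts between 0 and 0.022; 0.080 is the far end, against a firm stop. It slides with about 2 N of drag and stays where it is left.
- lock_tab (a point): Centre of the top of the lock's yellow tab, at 77 mm height. The tab is 26 mm along the forme's x, 16 mm along y and stands 32 mm above its steel foot (26 x 40 mm along x, y; top at 45 mm height). Its track lies at x = 75 mm of the forme; the tab runs from y = -50 to +30 mm. Steel end stops 12 mm thick, top at 47 mm height, centred at y = -83 and +63 mm. Axes as the forme's.
- ink_jar: Loose orange ink jar with black cap, 56 mm diameter, 65 mm high, standing on the slab beyond the lock; origin at the centre of its underside.
- ink_can: Loose bare metal ink can, 64 mm diameter, 50 mm high, on the slab at the robot's side of the frame; origin at the centre of its underside.
- planer: Loose wooden planer block, 50 x 100 mm, 52 mm high with its dark grip, on the slab at the robot's side of the frame; origin at the centre of its underside.
Things that resemble listed ones, but are neither listed nor needed, are in the scene too. What is meant by the ink_can is not pink or purple, and is the smaller of those in its own colour.

How it is judged:
On the way, in this order (a step that is already met when the one before it is completed fails the run):
1. the red block is pressed home, flush with the others, before the lock is closed (value of joint red_block above 0.0085 m and value of joint lock below 0.05 m), for 0.2 s.
2. the lock is pushed to the far end of its track (value of joint lock above 0.075 m and value of joint red_block above 0.0085 m), for 0.2 s.
At the end, for the whole second after the job is handed in: The red block is within 1.5 mm of fully home, the lock within 5 mm of the far end of its track and at rest, and the jar, can and planer stand upright within 12 mm of where they were (all of step 2 and velocity of joint lock below 0.005 m/s and distance of each of ink_jar, ink_can, planer from where it was at the start of the episode below 0.012 m and angle between each of ink_jar, ink_can, planer's own z axis and vertical below 0.15 rad); the robot touches nothing.
It fails at once if an inked block (blue, green or black) is touched (over 0.5 N) (contact force between any of the fingers, the arm and blue_block above 0.5 N or contact force between any of the fingers, the arm and green_block above 0.5 N or contact force between any of the fingers, the arm and black_block above 0.5 N).
It fails at once if the red block is pulled up (value of joint red_block below -0.003 m).
It fails at once if the red block or the lock is pressed or squeezed with more than 35 N (contact force between any of the fingers, the arm and red_block above 35 N or contact force between any of the fingers, the arm and lock above 35 N).
It fails at once if the jar, can or planer is moved over 12 mm, lifted or tipped (not (distance of each of ink_jar, ink_can, planer from where it was at the start of the episode below 0.012 m and angle between each of ink_jar, ink_can, planer's own z axis and vertical below 0.15 rad)).
It also fails if it takes over 45 s, if anything falls off the work surface, if the arm or the gripper's body presses on something with over 40 N, if the wrist force passes 120 N, or if a joint passes its speed limit or range.

## Working session

There is one attempt and no reset: what is moved stays moved. The work goes in short steps, Python scripts to look and compute and a tool call to move; the robot and the scene stay as the last step left them, time stands still between calls to the robot, and variables do not carry over. Pictures are saved under pics/ and viewed, and the job is handed in when it is done.

Besides the shell and the picture viewer there is one more tool, called after "Request:" as name([rows], argument=value, ...), one row to a line, values as JSON. play_rows: Moves the arm, as the interface text tells. Its arguments: {"type":"object","properties":{"deltas":{"type":"array"},"grip":{"type":"number"}},"required":["deltas"]}

```bash
mkdir -p pics; cat > h.py <<'E'
import numpy as np, cv2
from plant import status, grab_frame, camera_params, ticket, boxes_of, outline_of, manip
def ray(cam,u,v,P=None):
    P=P or camera_params(cam)
    K=np.array(P["mtx"],float);d=np.array(P["distortion"],float)
    n=cv2.undistortPoints(np.array([[[u,v]]],float),K,d)[0,0]
    T=np.array(P["world_from_camera"],float)
    return T[:3,3],T[:3,:3]@np.array([n[0],-n[1],-1.])
def at_z(cam,u,v,z,P=None):
    o,r=ray(cam,u,v,P); return o+r*(z-o[2])/r[2]
def at_d(cam,u,v,d,P=None):
    o,r=ray(cam,u,v,P); return o+r*d
def proj(cam,p,P=None):
    P=P or camera_params(cam)
    T=np.array(P["world_from_camera"],float)
    c=T[:3,:3].T@(np.array(p,float)-T[:3,3]); c=np.array([c[0],-c[1],-c[2]])
    return cv2.projectPoints(c.reshape(1,3),np.zeros(3),np.zeros(3),np.array(P["mtx"],float),np.array(P["distortion"],float))[0][0,0]
E
python3 - <<'E'
from h import *
s=status.state(); print(s, manip.grip_point_offset)
for c in ["scene","top","wrist"]:
    im,d=grab_frame(c); cv2.imwrite(f"pics/{c}0.png",im); np.save(f"{c}0.npy",d)
    print(c,camera_params(c))
E
```

```text
{'time': 0.0, 'joint_pos': array([ 1.22300758e+00,  5.33682067e-02,  1.61427361e+00,  2.66327533e-05,
        1.47602634e+00, -1.18973515e-01]), 'joint_vel': array([ 1.55561761e-03, -1.94042478e-04, -9.83971613e-05, -8.69702884e-04,
        1.50885500e-03,  8.17749205e-04]), 'joint_efforts': array([-9.09307764e-04, -3.93668675e+01, -3.70179713e+01, -8.69686505e-05,
        6.86953063e-03,  3.91529966e-06]), 'tool_pos': array([0.14152799, 0.60812765, 0.23006818]), 'tool_rot': array([-2.52895083e-04,  1.14159399e-01,  9.93461904e-01, -1.00655294e-03]), 'contact_force': array([0.38559945, 0.07186909, 0.22156122]), 'ft_torque': array([ 0.05090213, -0.00118676,  0.07784503]), 'gripper_width': 0.9991719408113594} 0.0187
scene {'mtx': array([[442.42054547,   0.        , 264.78353223],
       [  0.        , 442.42054547, 196.63389431],
       [  0.        ,   0.        ,   1.        ]]), 'distortion': array([-0.12555662,  0.        ,  0.        ,  0.        ,  0.        ]), 'world_from_camera': array([[ 0.24997607, -0.52347499,  0.81454644,  1.33966137],
       [ 0.96823402,  0.13001536, -0.
[... 488 characters left out ...]
-0.99982316,  0.01871206, -0.00187217,  0.06203359],
       [ 0.00179748,  0.1941895 ,  0.98096239,  1.24403378],
       [ 0.        ,  0.        ,  0.        ,  1.        ]])}
wrist {'mtx': array([[330.03260046,   0.        , 256.10078509],
       [  0.        , 330.03260046, 192.07906388],
       [  0.        ,   0.        ,   1.        ]]), 'distortion': array([-0.08068433,  0.        ,  0.        ,  0.        ,  0.        ]), 'world_from_camera': array([[ 0.22694184, -0.92492609, -0.30497398,  0.06390643],
       [ 0.97390608,  0.21485729,  0.0730978 ,  0.62703216],
       [-0.00208418, -0.31360496,  0.94955125,  0.37386973],
       [ 0.        ,  0.        ,  0.        ,  1.        ]])}
```

View pics/scene0.png

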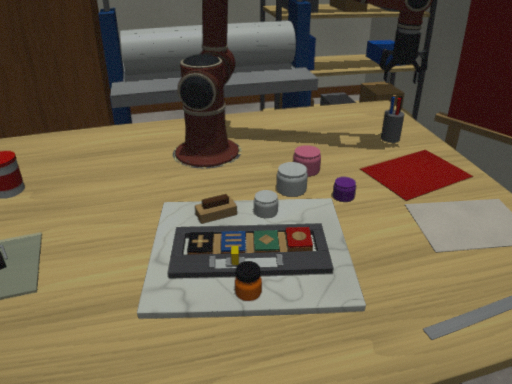

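View pics/top0.png

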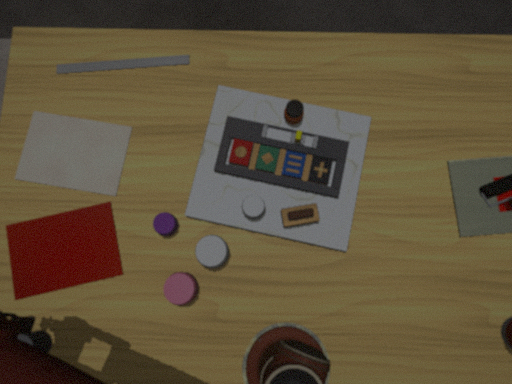

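View pics/wrist0.png

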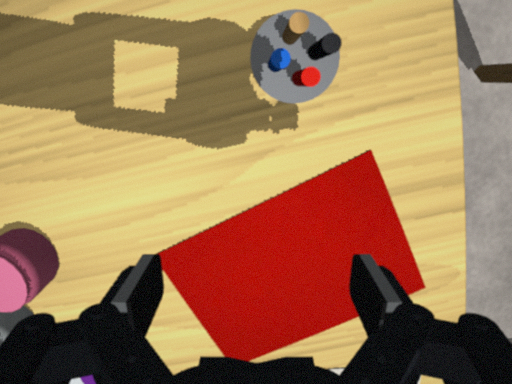

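```bash
python3 - <<'E'
import cv2
im=cv2.imread("pics/top0.png")[80:260,180:380]
cv2.imwrite("pics/top0c.png",cv2.resize(im,None,fx=4,fy=3.3333,interpolation=cv2.INTER_CUBIC) if 0 else cv2.resize(im,(660,594),interpolation=cv2.INTER_CUBIC))
im=cv2.imread("pics/scene0.png")[180:320,140:360]
cv2.imwrite("pics/scene0c.png",cv2.resize(im,(792,504),interpolation=cv2.INTER_CUBIC))
E
```

```text
(no output)
```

View pics/top0c.png

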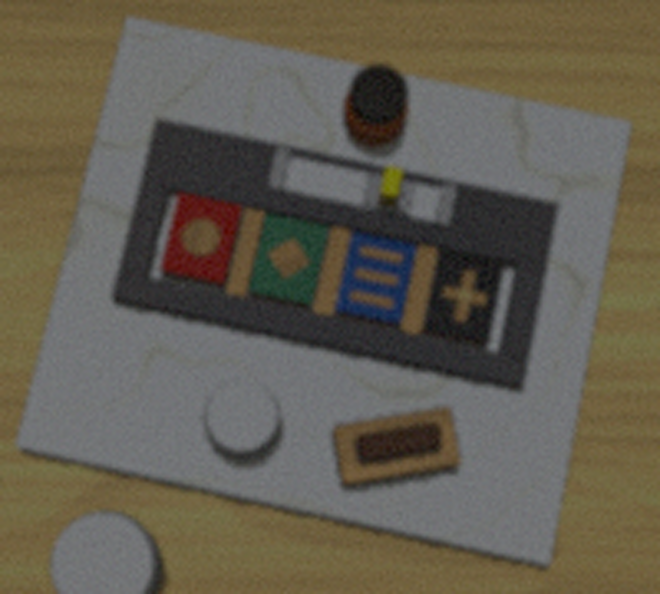

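View pics/scene0c.png

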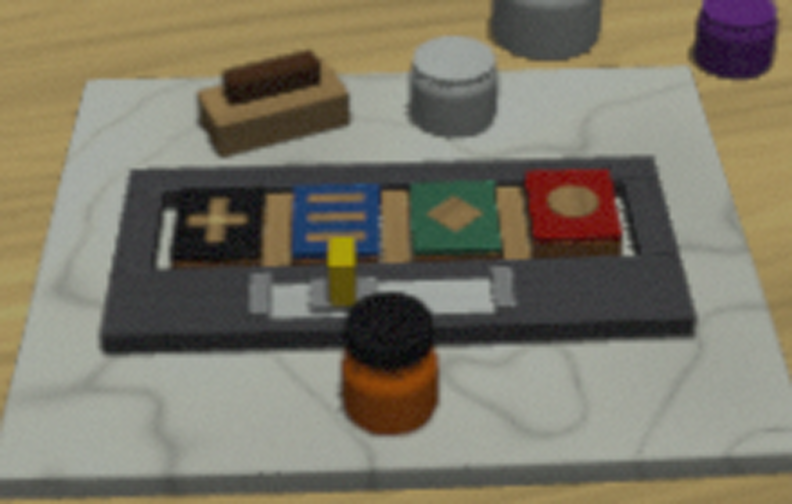

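```bash
cat > m.py <<'E'
from h import *
from scipy.optimize import least_squares
for c in ["top","scene"]: grab_frame(c)
obs=[]
Ps={c:camera_params(c) for c in ["top","scene"]}
for c in ["top","scene"]:
    P=Ps[c]
    for n in ["red_block","blue_block","green_block","black_block","lock_tab","ink_jar","ink_can","planer"]:
        for r in outline_of(c,n)[:3]:
            reg=r["region"]; ys,xs=np.nonzero(reg); b=r["box"]
            print(c,n,round(r["confidence"],2),np.round(b,1),"cen",xs.mean().round(1),ys.mean().round(1),len(xs))
E
python3 m.py; python3 - <<'E'
from h import *
sc=lambda x,y:(180+x*200/660,80+y*180/594)
for n,p,z in [("slab",(127,17),.02),("slab",(628,121),.02),("slab",(548,565),.02),("slab",(20,450),.02),("fr",(158,120),.038),("fr",(556,202),.038),("red disc",(201,237),.05),("green",(288,258),.043),("blue",(380,268),.043),("black",(465,295),.043),("tab top",(393,172),.077),("jar top",(379,88),.065),("can top",(240,420),.07),]:
    print(n,np.round(at_z("top",*sc(*p),z),4))
sc=lambda x,y:(140+x*220/792,180+y*140/504)
for n,p,z in [("red disc",(573,201),.05),("green",(455,213),.043),("blue",(336,212),.043),("black",(216,220),.043),("tab top",(342,246),.077),("jar top",(390,322),.065),("end stopL",(504,270),.047),("end stopR",(261,277),.047)]:
    print("s",n,np.round(at_z("scene",*sc(*p),z),4))
E
```

```text
top red_block 0.69 [228.4 141.9 252.8 170.4] cen 240.8 152.4 541
top blue_block 0.88 [282.2 149.4 306.5 182.1] cen 293.5 164.9 532
top green_block 0.72 [253.5 143.9 279.3 173.4] cen 267.2 159.0 539
top black_block 0.86 [310.8 155.5 334.1 184.9] cen 320.1 170.2 514
top lock_tab 0.72 [290.5 132.6 306.4 143.5] cen 297.7 137.5 144
top ink_jar 0.91 [285.5 100.3 302.4 128.2] cen 293.6 111.6 426
top ink_can 0.91 [240.6 198.5 261.6 221.6] cen 253.3 206.8 466
top ink_can 0.89 [197.3 234.6 229.5 267.8] cen 212.0 251.0 865
top ink_can 0.85 [158.1 212.1 178.8 234.6] cen 165.4 223.8 485
top planer 0.68 [279.8 202.3 322.5 225.7] cen 300.1 215.0 752
top planer 0.2 [241.7 196.3 266.7 219.8] cen 253.0 206.8 461
scene red_block 0.77 [282.7 227.9 312.1 251.9] cen 298.2 238.8 592
scene blue_block 0.81 [218.8 230.3 244.7 253.2] cen 232.4 241.6 515
scene blue_block 0.16 [233.9 260.  264.2 302.3] cen 247.5 280.6 939
scene green_block 0.7 [254.2 230.9 279.  253.3] cen 265.7 241.2 545
scene black_block 0.87 [186.4 230.2 216.  252.1] cen 200.2 242.6 572
scene lock_tab 0.55 [226.4 248.9 244.4 270.7] cen 234.0 
[... 371 characters left out ...]
 219.8] cen 215.6 208.1 824
slab [0.7885 0.203  0.02  ]
slab [ 0.699  -0.2421  0.02  ]
slab [ 0.3087 -0.1649  0.02  ]
slab [0.3966 0.2781 0.02  ]
fr [0.6851 0.1704 0.038 ]
fr [ 0.6174 -0.1738  0.038 ]
red disc [0.5769 0.1294 0.05  ]
green [0.5619 0.0555 0.043 ]
blue [ 0.5546 -0.0226  0.043 ]
black [ 0.5324 -0.0945  0.043 ]
tab top [ 0.6283 -0.0307  0.077 ]
jar top [ 0.7072 -0.0194  0.065 ]
can top [0.4175 0.0922 0.07  ]
s red disc [0.5753 0.1339 0.05  ]
s green [0.5602 0.0596 0.043 ]
s blue [ 0.5407 -0.0144  0.043 ]
s black [ 0.5305 -0.0905  0.043 ]
s tab top [ 0.6164 -0.0244  0.077 ]
s jar top [ 0.6751 -0.0088  0.065 ]
s end stopL [0.6267 0.073  0.047 ]
s end stopR [ 0.5975 -0.0717  0.047 ]
```

Request:
play_rows([
  [[0.04,-0.044,0.01],0.0],
  [[0.08,-0.088,0.02],0.0],
  [[0.12,-0.132,0.02],0.0],
  [[0.16,-0.176,0.02],0.0],
  [[0.2,-0.22,0.02],0.0],
], grip=-1)

```text
time: 1.68
tool_pos: [0.3428, 0.3872, 0.2516]
tool_rot: [0.0, 0.114, 0.993, 0.0]
contact_force: [0.6, 1.2, -0.7]
gripper_width: 0.004
```

Request:
play_rows([
  [[0.04,-0.044,0.0],0.0],
  [[0.08,-0.088,0.0],0.0],
  [[0.12,-0.132,0.0],0.0],
  [[0.16,-0.176,0.0],0.03],
  [[0.18,-0.22,0.0],0.03],
])

```text
time: 2.3
tool_pos: [0.5232, 0.1668, 0.2514]
tool_rot: [0.0, 0.1, 0.995, 0.0]
contact_force: [0.7, 0.3, -0.2]
gripper_width: 0.002
```

Request:
play_rows([
  [[0.017,-0.05,0.0],0.0],
  [[0.017,-0.087,0.0],0.0],
  [[0.017,-0.087,0.0],0.0],
  [[0.017,-0.087,0.0],0.0],
])

```text
time: 2.8
tool_pos: [0.5387, 0.082, 0.2514]
tool_rot: [0.0, 0.099, 0.995, 0.0]
contact_force: [0.4, -0.1, 0.9]
gripper_width: 0.002
```

```bash
python3 - <<'E'
from h import *
import json
P=camera_params("wrist");im,d=grab_frame("wrist"); cv2.imwrite("pics/w1.png",im); np.save("w1.npy",d)
import pickle; pickle.dump(P,open("w1.pkl","wb"))
print(status.state()["tool_pos"])
cv2.imwrite("pics/w1b.png",cv2.resize(im,(800,600),interpolation=cv2.INTER_CUBIC))
for n in ["red_top","lock_tab","ink_jar","blue_block","green_block","black_block","ink_can","planer"]:
  for r in outline_of("wrist",n)[:2]:
    ys,xs=np.nonzero(r["region"]); dd=d[r["region"]]; 
    w=np.array([at_d("wrist",x,y,q,P) for x,y,q in zip(xs,ys,dd) if q>0])
    t=w[w[:,2]>np.percentile(w[:,2],90)-.004]
    print(n,round(r["confidence"],2),np.round(r["box"]),"cen",xs.mean().round(),ys.mean().round(),"top mid",((t.min(0)+t.max(0))/2).round(4),"mean",t.mean(0).round(4))
E
```

```text
[0.53865837 0.08246518 0.25135299]
red_top 0.76 [284. 152. 339. 217.] cen 308.0 185.0 top mid [0.5778 0.1339 0.0511] mean [0.5766 0.1337 0.0513]
red_top 0.41 [161. 233. 203. 270.] cen 180.0 249.0 top mid [ 0.6216 -0.0253  0.077 ] mean [ 0.6205 -0.0248  0.0776]
lock_tab 0.56 [165. 235. 201. 271.] cen 180.0 249.0 top mid [ 0.6209 -0.0253  0.077 ] mean [ 0.6203 -0.0247  0.0776]
ink_jar 0.86 [186. 270. 226. 299.] cen 205.0 283.0 top mid [0.6055 0.0244 0.1732] mean [ 0.6739 -0.0075  0.0724]
blue_block 0.71 [143. 153. 202. 217.] cen 174.0 182.0 top mid [ 0.5472 -0.014   0.044 ] mean [ 0.546  -0.0137  0.0441]
green_block 0.6 [219. 152. 266. 216.] cen 240.0 182.0 top mid [0.5628 0.0597 0.044 ] mean [0.5619 0.0599 0.0441]
black_block 0.37 [282. 151. 337. 217.] cen 308.0 184.0 top mid [0.5776 0.1339 0.0511] mean [0.5766 0.1337 0.0513]
ink_can 0.58 [215.  12. 279.  80.] cen 245.0 44.0 top mid [0.4228 0.0951 0.0709] mean [0.4225 0.0952 0.0709]
planer 0.57 [ 65.   9. 178. 100.] cen 121.0 55.0 top mid [ 0.4037 -0.0317  0.0722] mean [ 0.404  -0.0305  0.0724]
```

View pics/w1b.png

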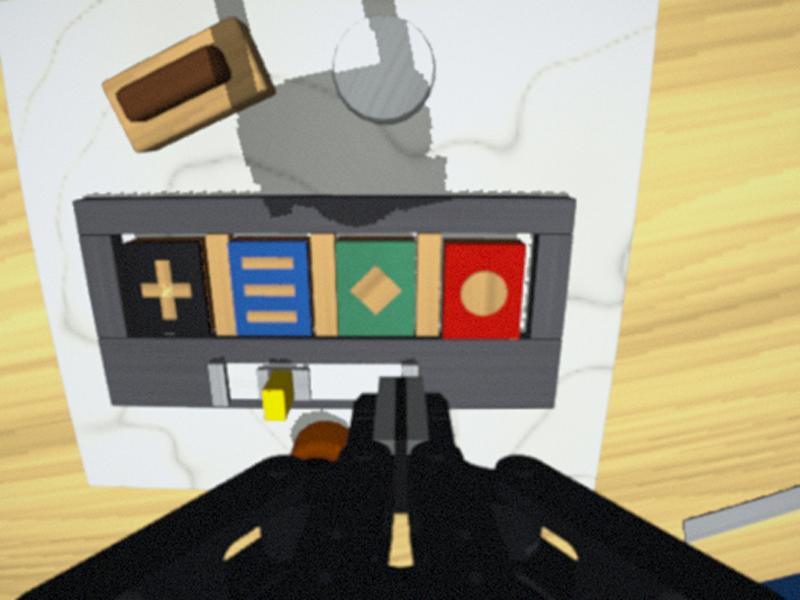

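Request:
play_rows([
  [[0.02,0.03,-0.02],0.0],
  [[0.038,0.052,-0.06],0.0],
  [[0.038,0.052,-0.11],0.0],
  [[0.038,0.052,-0.155],0.0],
  [[0.038,0.052,-0.18],0.0],
])

```text
time: 3.88
tool_pos: [0.5749, 0.1337, 0.068]
tool_rot: [-0.002, 0.099, 0.995, -0.0]
contact_force: [-0.4, 0.7, 0.4]
gripper_width: 0.0
```

Request:
play_rows([
  [[0.0,0.0,0.0],0.0],
  [[0.0,0.0,0.0],0.0],
])

```text
time: 4.12
tool_pos: [0.5778, 0.1338, 0.0728]
tool_rot: [0.001, 0.099, 0.995, 0.0]
contact_force: [-0.1, -0.9, 0.9]
gripper_width: 0.002
```

```bash
python3 - <<'E'
from h import *
im,d=grab_frame("wrist"); cv2.imwrite("pics/w2.png",im)
im,d=grab_frame("scene"); cv2.imwrite("pics/s2.png",cv2.resize(im[180:320,140:360],(792,504),interpolation=cv2.INTER_CUBIC))
s=status.state();print(s["tool_pos"],s["contact_force"])
E
```

```text
[0.57830403 0.13384723 0.07361018] [-0.29900453 -0.97105767  0.40831623]
```

View pics/w2.png

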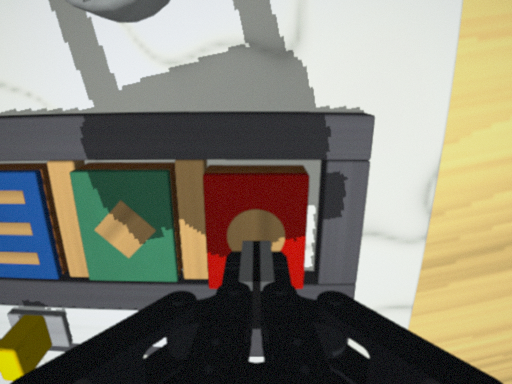

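View pics/s2.png

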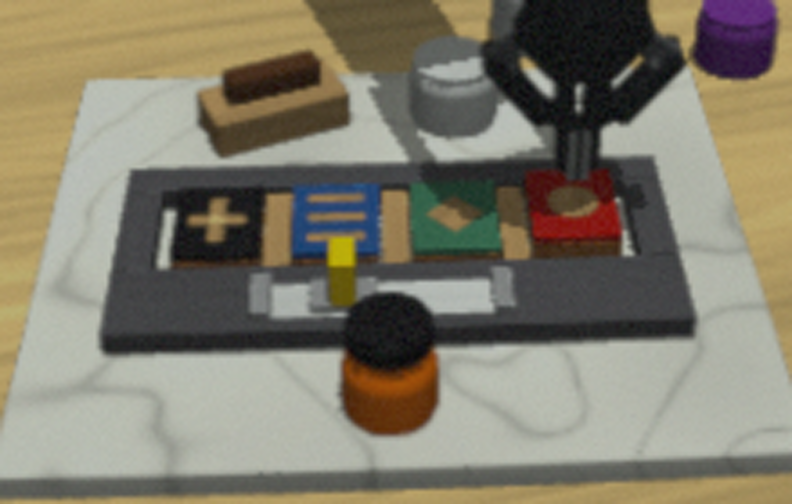

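Request:
play_rows([
  [[0.0,0.0,-0.005],0.0],
  [[0.0,0.0,-0.01],0.0],
  [[0.0,0.0,-0.013],0.0],
  [[0.0,0.0,-0.016],0.0],
  [[0.0,0.0,-0.018],0.0],
])

```text
time: 4.85
tool_pos: [0.5766, 0.1337, 0.053]
tool_rot: [-0.0, 0.099, 0.995, -0.0]
contact_force: [0.2, -0.6, 0.3]
gripper_width: -0.0
```

Request:
play_rows([
  [[0.0,0.0,0.0],0.0],
  [[0.0,0.0,-0.001],0.0],
  [[0.0,0.0,-0.002],0.0],
])

```text
time: 5.22
tool_pos: [0.5769, 0.1337, 0.0514]
tool_rot: [0.0, 0.099, 0.995, 0.0]
contact_force: [-0.6, 0.4, 0.5]
gripper_width: 0.002
```

Request:
play_rows([
  [[0.0,0.0,-0.001],0.0],
  [[0.0,0.0,-0.002],0.0],
  [[0.0,0.0,-0.003],0.0],
])

```text
time: 5.6
tool_pos: [0.5768, 0.1337, 0.0487]
tool_rot: [0.0, 0.099, 0.995, -0.0]
contact_force: [-1.9, -0.4, 3.8]
gripper_width: 0.002
```

Request:
play_rows([
  [[0.0,0.0,-0.001],0.0],
  [[0.0,0.0,-0.002],0.0],
])

```text
time: 5.85
tool_pos: [0.5768, 0.1337, 0.0464]
tool_rot: [0.0, 0.099, 0.995, 0.0]
contact_force: [-2.1, 0.3, 2.8]
gripper_width: 0.001
```

Request:
play_rows([
  [[0.0,0.0,-0.0007],0.0],
  [[0.0,0.0,-0.0014],0.0],
  [[0.0,0.0,-0.0014],0.0],
])

```text
time: 6.22
tool_pos: [0.5768, 0.1337, 0.0448]
tool_rot: [0.0, 0.099, 0.995, 0.0]
contact_force: [-0.5, 0.5, 2.1]
gripper_width: -0.001
```

Request:
play_rows([
  [[0.0,0.0,-0.0005],0.0],
  [[0.0,0.0,-0.001],0.0],
  [[0.0,0.0,-0.001],0.0],
])

```text
time: 6.6
tool_pos: [0.5768, 0.1337, 0.0439]
tool_rot: [0.0, 0.099, 0.995, 0.0]
contact_force: [-1.3, 0.3, 3.2]
gripper_width: 0.002
```

Request:
play_rows([
  [[0.0,0.0,-0.0005],0.0],
  [[0.0,0.0,-0.0005],0.0],
])

```text
time: 6.85
tool_pos: [0.5768, 0.1337, 0.0434]
tool_rot: [0.0, 0.099, 0.995, 0.0]
contact_force: [-0.4, -0.4, 2.1]
gripper_width: -0.004
```

Request:
play_rows([
  [[0.0,0.0,-0.0005],0.0],
  [[0.0,0.0,-0.0005],0.0],
])

```text
time: 7.1
tool_pos: [0.5768, 0.1337, 0.043]
tool_rot: [0.0, 0.099, 0.995, 0.0]
contact_force: [-1.6, -0.7, 3.2]
gripper_width: 0.002
```

Request:
play_rows([
  [[0.0,0.0,-0.0005],0.0],
  [[0.0,0.0,-0.0005],0.0],
])

```text
time: 7.35
tool_pos: [0.5769, 0.1337, 0.043]
tool_rot: [-0.0, 0.099, 0.995, -0.0]
contact_force: [-2.5, -0.0, 6.3]
gripper_width: -0.001
```

Request:
play_rows([
  [[0.0,0.0,-0.0005],0.0],
  [[0.0,0.0,-0.0005],0.0],
])

```text
time: 7.6
tool_pos: [0.5769, 0.1337, 0.043]
tool_rot: [-0.0, 0.099, 0.995, -0.0]
contact_force: [-4.2, -0.9, 11.1]
gripper_width: -0.001
```

Request:
play_rows([
  [[0.0,0.0,0.005],0.0],
  [[0.0,0.0,0.03],0.0],
  [[0.0,0.0,0.08],0.0],
  [[0.01,-0.05,0.09],0.0],
  [[0.02,-0.1,0.09],0.0],
])

```text
time: 8.22
tool_pos: [0.5979, 0.033, 0.1336]
tool_rot: [0.002, 0.098, 0.995, 0.0]
contact_force: [-0.1, -0.2, 0.1]
gripper_width: -0.002
```

Request:
play_rows([
  [[0.008,-0.05,0.0],0.0],
  [[0.016,-0.098,0.0],0.0],
  [[0.016,-0.098,0.0],0.0],
  [[0.016,-0.098,0.0],0.0],
])

```text
time: 8.72
tool_pos: [0.6124, -0.064, 0.1312]
tool_rot: [-0.0, 0.099, 0.995, 0.0]
contact_force: [-0.6, 0.8, -0.2]
gripper_width: 0.001
```

```bash
python3 - <<'E'
from h import *
P=camera_params("wrist");im,d=grab_frame("wrist"); cv2.imwrite("pics/w3.png",im)
print(status.state()["tool_pos"])
im2,d2=grab_frame("top"); cv2.imwrite("pics/t3.png",cv2.resize(im2[80:260,180:380],(660,594),interpolation=cv2.INTER_CUBIC))
im2,d2=grab_frame("scene"); cv2.imwrite("pics/s3.png",cv2.resize(im2[180:320,140:360],(792,504),interpolation=cv2.INTER_CUBIC))
for n in ["lock_tab","red_top","green_block"]:
  for r in outline_of("wrist",n)[:1]:
    ys,xs=np.nonzero(r["region"]); dd=d[r["region"]]; 
    w=np.array([at_d("wrist",x,y,q,P) for x,y,q in zip(xs,ys,dd) if q>0])
    t=w[w[:,2]>np.percentile(w[:,2],90)-.004]
    print(n,round(r["confidence"],2),np.round(r["box"]),"top mid",((t.min(0)+t.max(0))/2).round(4),"mean",t.mean(0).round(4))
E
```

```text
[ 0.61237592 -0.06341275  0.13131497]
lock_tab 0.78 [284. 182. 339. 238.] top mid [ 0.6215 -0.0258  0.0772] mean [ 0.6207 -0.0258  0.0777]
red_top 0.89 [464.  45. 512. 148.] top mid [0.5754 0.1153 0.0436] mean [0.5767 0.117  0.0438]
green_block 0.79 [368.  44. 461. 151.] top mid [0.5629 0.0591 0.0436] mean [0.5614 0.0585 0.0439]
```

View pics/w3.png

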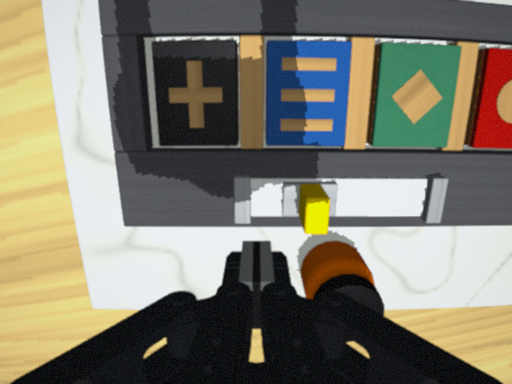

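View pics/s3.png

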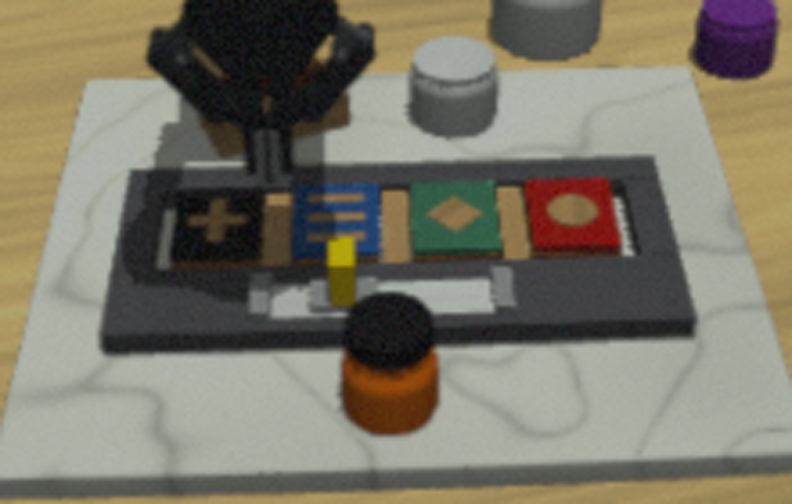

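```bash
python3 - <<'E'
from h import *
fo=np.array([0.5548,0.0226]);a=np.radians(11.5);ex=np.array([np.cos(a),-np.sin(a)]);ey=np.array([np.sin(a),np.cos(a)])
for c in ["top","scene","wrist"]:
  P=camera_params(c); im,d=grab_frame(c)
  for r in outline_of(c,"ink_jar")[:1]:
    ys,xs=np.nonzero(r["region"]); dd=d[r["region"]]
    w=np.array([at_d(c,x,y,q,P) for x,y,q in zip(xs,ys,dd) if q>0])
    w=w[(w[:,2]<.075)&(w[:,2]>.022)]
    l=np.c_[(w[:,:2]-fo)@ex,(w[:,:2]-fo)@ey,w[:,2]]
    print(c,r["confidence"],np.percentile(l,[3,50,97],axis=0).round(3))
E
```

```text
top 0.75 [[ 0.12  -0.009  0.026]
 [ 0.126  0.005  0.055]
 [ 0.147  0.017  0.073]]
scene 0.84 [[ 0.142 -0.036  0.026]
 [ 0.166 -0.01   0.051]
 [ 0.172  0.016  0.073]]
wrist 0.59 [[ 0.119 -0.034  0.028]
 [ 0.125 -0.017  0.055]
 [ 0.146  0.012  0.073]]
```

Request:
play_rows([
  [[0.001,0.0,-0.025],0.0],
  [[0.001,0.0,-0.045],0.0],
  [[0.001,0.0,-0.06],0.0],
  [[0.001,0.0,-0.068],0.0],
  [[0.001,0.0,-0.073],0.0],
])

```text
time: 9.95
tool_pos: [0.6138, -0.0643, 0.0586]
tool_rot: [-0.0, 0.099, 0.995, 0.0]
contact_force: [-1.3, 0.6, -0.5]
gripper_width: 0.003
```

Request:
play_rows([
  [[0.0,0.0,0.0],0.0],
  [[0.001,0.005,0.0],0.0],
  [[0.002,0.01,0.0],0.0],
])

```text
time: 10.32
tool_pos: [0.6163, -0.054, 0.0596]
tool_rot: [0.001, 0.099, 0.995, -0.0]
contact_force: [0.2, -0.2, 1.0]
gripper_width: -0.004
```

Request:
play_rows([
  [[0.0006,0.003,-0.001],0.0],
  [[0.0012,0.006,-0.001],0.0],
  [[0.002,0.01,-0.001],0.0],
  [[0.003,0.015,-0.001],0.0],
  [[0.004,0.02,-0.001],0.0],
])

```text
time: 10.95
tool_pos: [0.6198, -0.0342, 0.0579]
tool_rot: [-0.0, 0.099, 0.995, -0.0]
contact_force: [-1.1, -2.2, 0.2]
gripper_width: -0.003
```

Request:
play_rows([
  [[0.001,0.005,0.0],0.0],
  [[0.002,0.01,0.0],0.0],
  [[0.003,0.015,0.0],0.0],
  [[0.004,0.02,0.0],0.0],
  [[0.005,0.025,0.0],0.0],
])

```text
time: 11.58
tool_pos: [0.6249, -0.009, 0.0579]
tool_rot: [0.0, 0.099, 0.995, -0.0]
contact_force: [0.3, -2.5, -0.2]
gripper_width: -0.002
```

```bash
cat > tab.py <<'E'
from h import *
import sys
fo=np.array([0.5548,0.0226]);a=np.radians(11.5);ex=np.array([np.cos(a),-np.sin(a)]);ey=np.array([np.sin(a),np.cos(a)])
print(status.state()["tool_pos"],status.state()["contact_force"])
P=camera_params("wrist");im,d=grab_frame("wrist"); cv2.imwrite(f"pics/w{sys.argv[1]}.png",im)
im2,d2=grab_frame("scene"); cv2.imwrite(f"pics/s{sys.argv[1]}.png",cv2.resize(im2[180:320,140:360],(792,504),interpolation=cv2.INTER_CUBIC))
for c,D in (("wrist",d),("scene",d2)):
  P=camera_params(c)
  for n in ["lock_tab"]:
   for r in outline_of(c,n)[:1]:
    ys,xs=np.nonzero(r["region"]); dd=D[r["region"]]
    w=np.array([at_d(c,x,y,q,P) for x,y,q in zip(xs,ys,dd) if q>0])
    w=w[(w[:,2]<.085)]
    t=w[w[:,2]>np.percentile(w[:,2],90)-.004]; m=(t.min(0)+t.max(0))/2
    print(c,n,round(r["confidence"],2),"top mid",m.round(4),"local",((m[:2]-fo)@ex).round(4),((m[:2]-fo)@ey).round(4))
E
python3 tab.py 4
```

```text
[ 0.62489987 -0.00897831  0.05792649] [ 0.26207813 -2.47525887 -0.16064776]
wrist lock_tab 0.61 top mid [0.628  0.0144 0.077 ] local 0.0734 0.0066
scene lock_tab 0.6 top mid [ 0.5512 -0.0204  0.0439] local 0.005 -0.0429
```

View pics/s4.png

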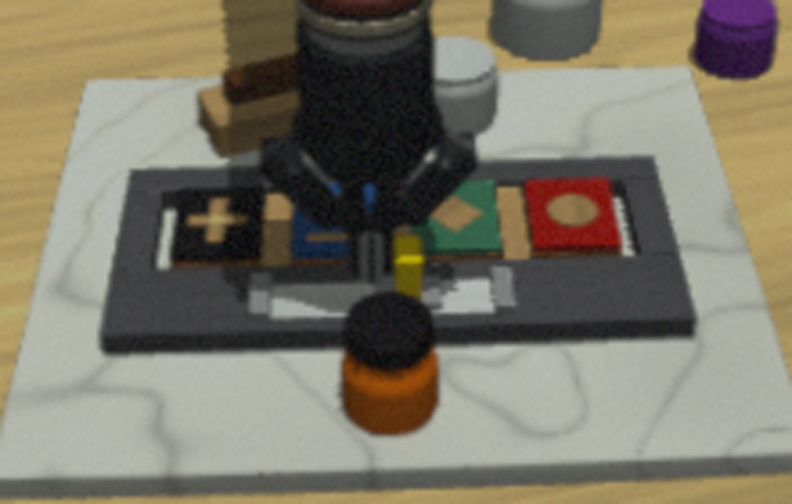

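View pics/w4.png

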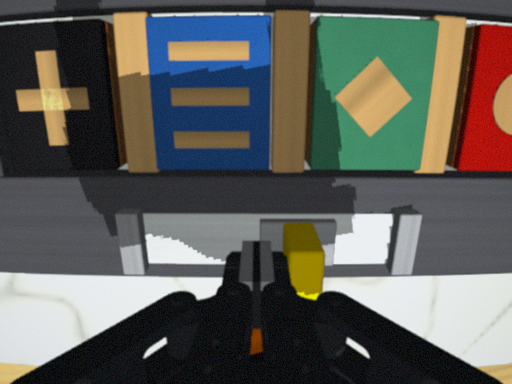

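Request:
play_rows([
  [[0.001,0.004,0.0],0.0],
  [[0.002,0.008,0.0],0.0],
  [[0.003,0.012,0.0],0.0],
  [[0.003,0.015,0.0],0.0],
  [[0.003,0.016,0.0],0.0],
])

```text
time: 12.4
tool_pos: [0.6281, 0.0068, 0.0579]
tool_rot: [0.001, 0.099, 0.995, -0.0]
contact_force: [0.7, -1.9, -0.5]
gripper_width: -0.001
```

Request:
play_rows([
  [[0.0002,0.001,0.0],0.0],
  [[0.0004,0.002,0.0],0.0],
  [[0.0006,0.003,0.0],0.0],
])

```text
time: 12.78
tool_pos: [0.6285, 0.0096, 0.058]
tool_rot: [0.0, 0.099, 0.995, -0.0]
contact_force: [0.6, -1.4, -1.3]
gripper_width: -0.005
```

Request:
play_rows([
  [[0.0002,0.001,0.0],0.0],
  [[0.0004,0.002,0.0],0.0],
])

```text
time: 13.02
tool_pos: [0.6289, 0.0117, 0.058]
tool_rot: [0.0, 0.099, 0.995, -0.0]
contact_force: [2.4, -1.8, -0.7]
gripper_width: 0.001
```

Request:
play_rows([
  [[0.0002,0.001,0.0],0.0],
  [[0.0003,0.0015,0.0],0.0],
])

```text
time: 13.28
tool_pos: [0.6292, 0.0133, 0.058]
tool_rot: [0.0, 0.099, 0.995, 0.0]
contact_force: [-0.1, -1.8, -0.3]
gripper_width: 0.001
```

Request:
play_rows([
  [[0.0002,0.001,0.0],0.0],
  [[0.0002,0.001,0.0],0.0],
])

```text
time: 13.52
tool_pos: [0.6293, 0.0143, 0.058]
tool_rot: [0.0, 0.099, 0.995, 0.0]
contact_force: [0.7, -2.0, 0.1]
gripper_width: -0.001
```

Request:
play_rows([
  [[0.0001,0.0007,0.0],0.0],
  [[0.0001,0.0007,0.0],0.0],
])

```text
time: 13.78
tool_pos: [0.6294, 0.015, 0.058]
tool_rot: [0.0, 0.099, 0.995, 0.0]
contact_force: [1.4, -1.3, -0.1]
gripper_width: -0.001
```

Request:
play_rows([
  [[0.0001,0.0007,0.0],0.0],
  [[0.0001,0.0007,0.0],0.0],
])

```text
time: 14.02
tool_pos: [0.6295, 0.0153, 0.058]
tool_rot: [0.0, 0.099, 0.995, -0.0]
contact_force: [0.3, -4.7, -0.0]
gripper_width: -0.002
```

Request:
play_rows([
  [[0.0001,0.0007,0.0],0.0],
  [[0.0001,0.0007,0.0],0.0],
])

```text
time: 14.28
tool_pos: [0.6295, 0.0154, 0.058]
tool_rot: [-0.0, 0.099, 0.995, -0.001]
contact_force: [0.1, -6.4, 0.0]
gripper_width: 0.003
```

Request:
play_rows([
  [[0.0001,0.0007,0.0],0.0],
  [[0.0001,0.0007,0.0],0.0],
])

```text
time: 14.52
tool_pos: [0.6295, 0.0155, 0.058]
tool_rot: [-0.0, 0.099, 0.995, -0.001]
contact_force: [-1.4, -7.6, 0.5]
gripper_width: -0.001
```

Against the end stop (the force rises while the TCP stays put). I back off and lift.

Request:
play_rows([
  [[-0.001,-0.004,0.0],0.0],
  [[-0.002,-0.01,0.0],0.0],
  [[-0.002,-0.012,0.03],0.0],
  [[-0.002,-0.012,0.08],0.0],
  [[-0.02,-0.012,0.13],0.0],
])

```text
time: 15.15
tool_pos: [0.6095, 0.0053, 0.1889]
tool_rot: [-0.0, 0.099, 0.995, 0.0]
contact_force: [1.3, 0.2, 0.5]
gripper_width: 0.003
```

Request:
play_rows([
  [[-0.03,0.0,0.04],0.0],
  [[-0.04,0.0,0.06],0.0],
  [[-0.04,0.0,0.06],0.0],
  [[-0.04,0.0,0.06],0.0],
])

```text
time: 15.65
tool_pos: [0.5692, 0.0051, 0.2455]
tool_rot: [-0.002, 0.099, 0.995, 0.0]
contact_force: [0.8, -0.2, -0.5]
gripper_width: 0.001
```

```bash
python3 tab.py 5; python3 m.py; python3 - <<'E'
from h import *
P=camera_params("wrist");im,d=grab_frame("wrist")
for n in ["red_block","green_block"]:
  for r in outline_of("wrist",n)[:1]:
    ys,xs=np.nonzero(r["region"]); dd=d[r["region"]]
    w=np.array([at_d("wrist",x,y,q,P) for x,y,q in zip(xs,ys,dd) if q>0]); print(n,r["confidence"],np.median(w,0).round(4))
E
```

```text
[0.56922657 0.00512013 0.24553885] [ 0.77794373 -0.15896684 -0.45204562]
wrist lock_tab 0.66 top mid [0.6339 0.0364 0.0769] local 0.0748 0.0293
scene lock_tab 0.62 top mid [0.632  0.0355 0.0764] local 0.0731 0.028
top red_block 0.75 [228.2 142.4 254.7 170.5] cen 240.8 152.9 552
top blue_block 0.18 [318.5 155.9 333.4 185.2] cen 324.5 172.5 246
top black_block 0.84 [320.3 157.6 334.3 185.6] cen 324.9 172.5 274
top ink_can 0.82 [196.4 232.8 230.7 267.6] cen 212.1 251.1 901
top ink_can 0.76 [164.7 270.8 201.2 305.2] cen 180.8 288.0 931
top ink_can 0.73 [154.2 211.1 175.8 235.7] cen 164.9 223.6 472
top planer 0.57 [316.1 206.  319.4 220.3] cen 317.1 214.7 43
scene red_block 0.56 [282.6 231.8 313.  249.9] cen 298.3 240.6 525
scene red_block 0.41 [196.2 193.6 236.4 226.7] cen 215.2 208.3 842
scene blue_block 0.56 [217.6 231.2 245.4 253.1] cen 232.5 241.8 540
scene green_block 0.8 [254.3 231.3 280.  251.2] cen 265.8 239.6 399
scene black_block 0.6 [188.2 230.1 215.3 253.5] cen 200.1 243.0 550
scene lock_tab 0.71 [254.7 248.1 274.2 264.8] cen 264.0 257.3 184
scene ink_jar 0.95 [231.6 261.4 263.5 301.9] cen 247.0 280.6 954
scene ink_can 0.98 [336.  175.8 357.5 200. ] cen 344.1 189.2 465
scene ink_can 0.77 [289.8 143.5 323.1 178.7] cen 307.7 158.4 632
scene ink_can 0.66 [277.8 161.3 309.5 196.1] cen 291.2 179.2 945
scene planer 0.79 [193.6 195.3 237.4 223.3] cen 215.2 207.9 899
scene planer 0.66 [256.  244.2 274.6 264.4] cen 264.1 257.0 240
red_block 0.55 [0.5757 0.1314 0.0439]
green_block 0.7 [0.5605 0.0588 0.044 ]
```

View pics/w5.png

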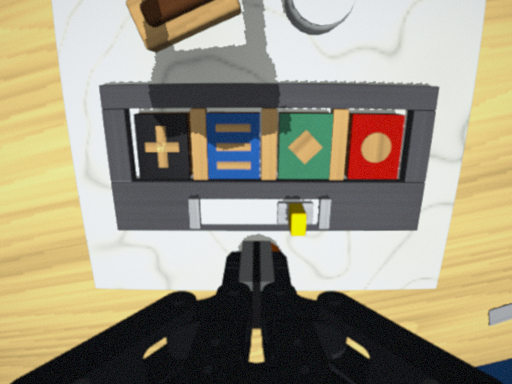

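View pics/s5.png

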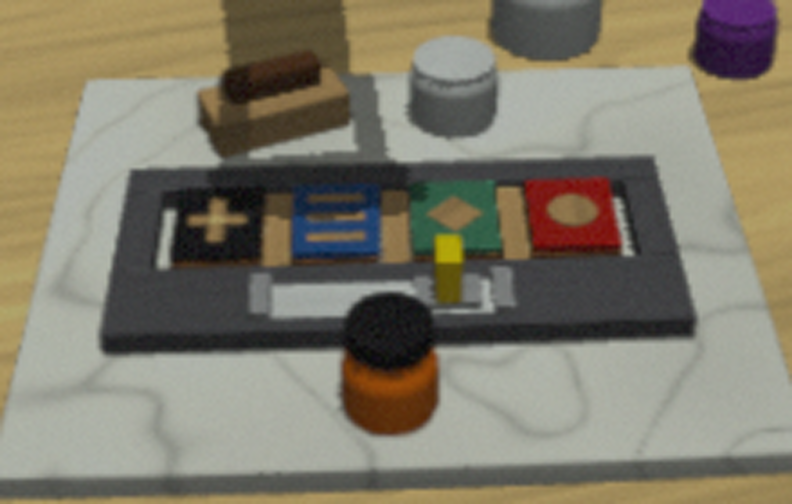

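```bash
python3 -c "
from plant import ticket
print(ticket.job_done())"
```

```text
the job is handed in; nothing more can be done
None
```

The red block is pressed home and the lock is at the far end of its track on the robot's left. The job is handed in, and no verdict was reported.

- **Red block:** I pressed it down with the closed fingertips until it stopped at 43.0 mm. The push took about 4 N on the way down and at most 11 N at the stop. The last depth check put its face at 43.9 mm and the green block's at 44.0 mm, so it is flush within 0.1 mm.
- **Lock:** I pushed the tab from about 17 mm of travel until it stopped. The force rose from about 2 N to 8 N while the fingers barely moved. I then backed off and lifted clear to 0.245 m.
- **Tab position check:** The cameras disagree slightly. The wrist camera puts the tab at y = 29.3 mm and the scene camera at 28.0 mm, against 30 mm at the end of the track. Both are within the 5 mm allowed.
- **Other objects:** In the scene pictures, the jar and planer centres moved less than half a pixel. In the last scene detection, the ink can's name matched only look-alikes, so I checked it by eye; it looks unmoved. I lowered the fingers below 50 mm only over the red block, so I expect no contact with the inked blocks.

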